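# Shut off the varnish feed in the bench valve box

## Robot

A 6-joint arm with a two-finger parallel gripper is mounted at the origin on the work surface. World frame = base frame: x ahead of the robot, y to its left, z up, the work surface at z = 0. Lengths are in m, angles in rad, forces in N, time in s.
With the tool pointing down it reaches from about 0.425 to 0.95 m from the base axis. Payload 3.5 kg.
Tool frame: the origin (TCP) lies at the very end of the fingers, on their centre line; the grasp point (between the pads) lies 19 mm behind it; y points along the fingers, z is the direction in which the jaws open and shut, and the axes are right-handed (so a half turn about y gives the same grasp; the last joint's range is limited). The gripper opens to 85 mm and grips with 20 to 120 N. Pads are 22 mm wide; open, the fingers measure 114 mm over their backs; the gripper's body (76 mm by 85 mm) begins 54 mm behind the grasp point. The pads swing forward as they close: fully open they stand 13 mm farther back than shut.
Start: joints at [-1.414, 0.286, 1.577, -0, 1.279, -0.15], TCP at [0.204, -0.643, 0.231] pointing down, gripper open.
Joint ranges: [-2.77, 2.77], [-0.9, 2.22], [0.21, 2.48], [-1.53, 4.67], [0.24, 2.81], [-2.84, 2.84]. Speed limits (rad/s): [2.79, 2.79, 3.14, 3.14, 3.14, 3.14].

## Interface

Orientations are given as a unit quaternion [x, y, z, w].
In Python, from plant import ctrl gives the robot as it stands. The module is installed in compiled form; this text tells all that it offers.
- The arm moves only by the tool jog_arm, never from a script. Its argument "deltas" is a list of rows, each a list of 3 entries, a list of its own where there are three numbers: the turn, a rotation vector about the tool's x, y, z in rad, then the shift along the tool's x, y, z in m, then the opening, from 0 (shut) to 1 (fully open). In form: [[[wx, wy, wz], [dx, dy, dz], gripper], ...]. A call has 1 to 10 rows; each row is the pose to reach, as a shift and turn from the pose measured when the call began, along the tool's axes at that moment; what a row does not reach only later rows make up. A row lasts 1/12 s, in which the tool goes at most 41.7 mm and 7.16 degrees, less where a joint would pass 70% of its speed; a pose out of reach is approached as far as the arm can. A call with a gripper value outside its range is refused whole. The fingers move at their own pace and stop on an object; "force" is the grip in N (left out, the last holds). Time passes only in rows, so rows that repeat a pose let the fingers close. It gives the time, the measured TCP pose, the force and the opening at its end, in the units of the state.
- ctrl.get_state(): the state, without advancing time (a new reading comes with each control period).
- ctrl.read_camera(name): name is "side" or "top" or "wrist"; returns a dict with "pixels" (384x512x3 uint8, blue, green, red), "range_z" (384x512 float32, m along the optical axis (not along the pixel's ray), 0 where there is no reading), "fx", "fy", "cx", "cy" (pixels), "T" (4x4, takes a point from camera to world coordinates); the wrist camera has in their place "mount" (4x4, takes a point from camera to tool coordinates, whose origin is the TCP and whose axes are the tool frame's). Camera axes: x right, y up, looking along -z (the intrinsics and any distortion apply to the point x, -y, -z); pixel columns grow to the right and rows downward; lengths in m; the calibration is good to about 2 mm. A picture is of the moment at which its call begins: read the wrist's pose just before it.
- ctrl.sign_off(): hands the job in, once; it reports no verdict.
The state is a dict: "time": time; "qpos": joint angles; "dq": joint speeds; "joint_efforts": joint torques, N m; "eef_pos": TCP position; "tcp_rot": TCP orientation; "contact_force": force on the tool from outside, world axes, zero at the start; "wrist_torque": the same for the moment, N m; "opening": opening from 0.0 (shut) to 1.0 (fully open).
Only numpy, scipy, OpenCV 4.12 (cv2) and the standard library are available. Lean on these libraries where they do the work, as an engineer would, in place of code of your own. Each camera call takes 0.05 s, during which the arm holds its last target.

## Task

Shut off the varnish feed on the violin-varnishing bench: push the stepped steel cover of the valve box fully back, away from the robot, to uncover the two valve handles, then push the handle that ends in a round disc clockwise (to the robot's left) until it is fully shut against its stop. Leave the plain handle open as it is and the cover back, do not disturb the jar, mug, bowl and tools around, and finish with the fingers clear.

Things in the scene. Friction and masses are not known exactly. Their poses are not given: they have to be found in the camera images.
- valve_box: Grey steel valve box fixed to the bench, 300 (x) by 290 mm (y), walls 70 mm high, side guide rails to 83 mm; origin at the centre of its underside. x points away from the robot (yaw up to 0.3 rad), y to the robot's left. The robot-side half is a well (inside x -140 to -10, y -129 to +129 mm, floor 20 mm above the bench); the far half is a solid deck 70 mm high.
- cover (a joint): Slide of the bare steel cover (150 mm in x, 266 mm in y) along the box's +x, m: 0 = closed over the well, 0.14 = fully back over the far deck, at its stop. Begins at 0 to 0.015. Needs about 3 N plus 8 N per m/s, stays where left, cannot be lifted.
- cover_step (a point): Middle of the upright face to push on, which looks at the robot. In front of it lies the cover's flat ledge, 45 mm deep, top 75.5 mm above the bench; behind it the cover is raised, 105 mm deep, 250 mm wide, top 97.5 mm above the bench. This point is 86.5 mm above the bench and moves with the cover; axes as the box's.
- marked_valve (a joint): Angle (rad) of the handle that ends in a round disc: 0 = open, it points to the box's -x (to the robot); 1.571 = fully shut at its stop, it points to the box's +y (robot's left). Shuts clockwise seen from above. Begins at 0 to 0.3, needs about 0.12 N m plus 0.03 per rad/s (2 to 3 N at its end), stays where left.
- marked_valve_spindle (a point): Point on the marked valve's spindle axis, 53 mm above the bench. The hub is 26 mm across, top 64 mm above the bench. The two spindles stand in the well at box x = -40 mm, one at y = -60 and the other at y = +40 mm; which is which changes.
- marked_valve_end (a point): Centre of the marked handle's steel disc (32 mm across), 58 mm from the spindle. Bar (12 mm wide) and disc are both 18 mm high, 44 to 62 mm above the bench, with free space below. x axis points from disc to spindle.
- plain_valve (a joint): Angle (rad) of the other handle: same bar and directions, no disc, 65 mm long from its spindle. Begins at 0 to 0.15 (open) and must be left there.
- plain_valve_end (a point): Point on the plain handle, 58 mm from its spindle, 53 mm above the bench.
- varnish_jar: bystander: closed amber glass jar, 60 mm across, 90 mm tall; origin at the centre of its underside
- enamel_mug: bystander: white mug, 80 mm across, 80 mm tall; origin at the centre of its underside
- varnish_brush: bystander: brush lying flat, 170 mm long, its x axis along it; origin under its middle
- stain_bottle: bystander: small amber bottle, 40 mm across, 75 mm tall; origin at the centre of its underside
- scraper: bystander: spatula lying flat, 190 mm long, its x axis along it; origin under its middle
- steel_bowl: bystander: steel bowl, 170 mm across, 65 mm tall; origin at the centre of its underside

How it is judged:
By the outcome, as a careful person would: the job done as asked, in the order asked, and still so for the second after the job is handed in, with the robot touching nothing.
It also fails if it takes over 48 s, if anything falls off the work surface, if the arm or the gripper's body presses on something with over 40 N, if the wrist force passes 120 N, or if a joint passes its speed limit or range.

## Working session

There is one attempt and no reset: what is moved stays moved. The work goes in short steps, Python scripts to look and compute and a tool call to move; the robot and the scene stay as the last step left them, time stands still between calls to the robot, and variables do not carry over. Pictures are saved under pics/ and viewed, and the job is handed in when it is done.

Besides the shell and the picture viewer there is one more tool, called after "Request:" as a command line: name --argument value ..., lists and objects as JSON in quotes. jog_arm: Moves the arm, as the interface text tells. Its arguments: {"type":"object","properties":{"deltas":{"type":"array","items":{"type":"array"}},"force":{"type":"number"}},"required":["deltas"]}

```bash
mkdir -p pics
cat > h.py <<'E'
import numpy as np, cv2, pickle
from plant import ctrl
def snap(name,tag):
    s=ctrl.get_state(); c=ctrl.read_camera(name); c['state']=s
    cv2.imwrite(f'pics/{tag}.png',cv2.resize(c['pixels'],(768,576),interpolation=cv2.INTER_CUBIC))
    pickle.dump(c,open(f'pics/{tag}.pkl','wb')); return c
def world(c,u,v,z=None):
    """u,v in native pixels; z None -> depth"""
    d=c['range_z'][int(round(v)),int(round(u))]
    r=np.array([(u-c['cx'])/c['fx'],-(v-c['cy'])/c['fy'],-1.])
    T=c['T']
    if z is None: return T[:3,:3]@(r*d)+T[:3,3]
    w=T[:3,:3]@r; return T[:3,3]+w*(z-T[2,3])/w[2]
def load(tag): return pickle.load(open(f'pics/{tag}.pkl','rb'))
E
python3 - <<'E'
from h import *
for n in ('top','side'):
    c=snap(n,n+'1'); print({k:v for k,v in c.items() if k not in('pixels','range_z','state')})
s=ctrl.get_state();print(s)
E
```

```text
{'fx': 397.1831746015884, 'fy': 397.1831746015884, 'cx': 259.1735151347876, 'cy': 191.3386254908946, 'T': array([[ 4.08257676e-04,  9.83655676e-01, -1.80059280e-01,
         2.66475071e-01],
       [-9.99871931e-01, -2.47916351e-03, -1.58106189e-02,
        -6.01737605e-03],
       [-1.59986014e-02,  1.80042675e-01,  9.83528688e-01,
         1.54070412e+00],
       [ 0.00000000e+00,  0.00000000e+00,  0.00000000e+00,
         1.00000000e+00]])}
{'fx': 471.3235533546546, 'fy': 471.3235533546546, 'cx': 255.8029182268843, 'cy': 193.9067266505348, 'T': array([[-0.73589978,  0.5012554 , -0.45518627, -0.09533519],
       [-0.67685384, -0.52682998,  0.51411968,  0.72666945],
       [ 0.01789949,  0.68643514,  0.72697071,  1.12444123],
       [ 0.        ,  0.        ,  0.        ,  1.        ]])}
{'time': 0.1, 'qpos': array([-1.41398530e+00,  2.87109736e-01,  1.57800686e+00, -1.03087480e-05,
        1.27859287e+00, -1.49970352e-01]), 'dq': array([ 1.47434576e-03, -1.36734780e-03, -4.88931718e-03,  2.81033765e-05,
       -2.36040717e-03,  1.54690465e-03]), 'joint_efforts': array([ 7.54493958e-04, -4.07296228e+01, -2.93699867e+01, -1.25433612e-04,
        3.42006773e-03, -5.09645020e-06]), 'eef_pos': array([ 0.20379754, -0.64288921,  0.23007657]), 'tcp_rot': array([-0.10804579,  0.69955227, -0.69805548,  0.10803369]), 'contact_force': array([ 0.66687513, -0.3641678 , -0.35426995]), 'wrist_torque': array([ 0.00308635, -0.02520389,  0.02425508]), 'opening': 0.9975079100426822}
```

View pics/top1.png

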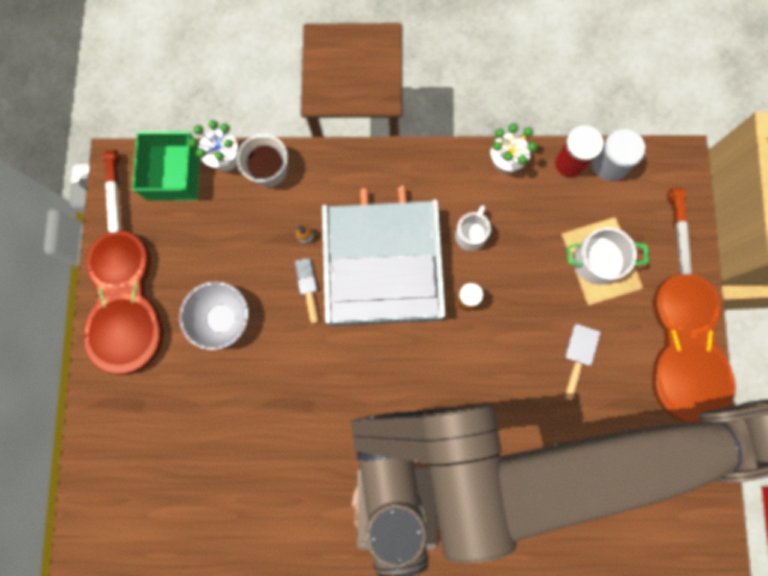

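View pics/side1.png

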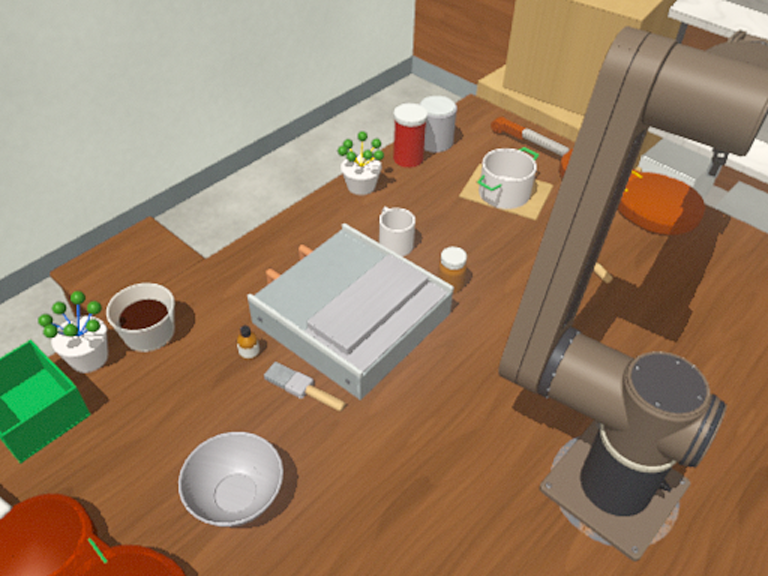

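Top view: the box spans about (323,205) to (444,322), with the raised cover part at (330,257)–(436,302). The jar is at (471,295), the mug at (473,231), and the brush and small bottle are left of the box. I'll enlarge it next.

Run:
```python
from h import *
c=load('top1')
im=c['pixels'][125:225,205:325]
cv2.imwrite('pics/crop1.png',cv2.resize(im,None,fx=6,fy=6,interpolation=cv2.INTER_CUBIC)[:600,:720])
for n in('top1','side1'):
    c=load(n); H,W=c['range_z'].shape
    v,u=np.mgrid[:H,:W]; d=c['range_z']
    P=np.stack([(u-c['cx'])/c['fx']*d,-(v-c['cy'])/c['fy']*d,-d],-1)@c['T'][:3,:3].T+c['T'][:3,3]
    m=(d>0)&(P[...,0]>.35)&(P[...,0]<.95)&(abs(P[...,1])<.25)
    for lo,hi in((.087,.11),(.072,.0785),(.066,.072),(.079,.087)):
        k=m&(P[...,2]>lo)&(P[...,2]<hi)
        # restrict to box region
        k=cv2.morphologyEx(k.astype('uint8'),cv2.MORPH_OPEN,np.ones((2,2)))
        nn,l,st,ce=cv2.connectedComponentsWithStats(k)
        if nn<2: continue
        i=1+st[1:,4].argmax(); pts=P[l==i][:,:2].astype('f4')*1000
        r=cv2.minAreaRect(pts); print(n,lo,hi,len(pts),np.round(r[0],1),np.round(r[1],1),round(r[2],2),'z',P[l==i][:,2].mean()); print(np.round(cv2.boxPoints(r)).tolist())
```

```text
top1 0.087 0.11 1893 [436.1  21.5] [341.7 251.7] 2.94 z 0.10013687503084288
[[259.0, 138.0], [272.0, -113.0], [613.0, -95.0], [600.0, 156.0]]
top1 0.072 0.0785 152 [396.9 -23. ] [ 77.7 251.3] 65.39 z 0.0948154413784269
[[266.0, -6.0], [495.0, -111.0], [527.0, -40.0], [299.0, 65.0]]
top1 0.066 0.072 71 [699.2  -1.7] [59.4 40.7] 11.23 z 0.07105450465010388
[[666.0, 13.0], [674.0, -27.0], [732.0, -16.0], [724.0, 24.0]]
top1 0.079 0.087 20 [713.  177.3] [38.2  2.7] 0.44 z 0.07702975791041383
[[694.0, 178.0], [694.0, 176.0], [732.0, 176.0], [732.0, 179.0]]
side1 0.087 0.11 2347 [315.1 356. ] [ 219.1 1084.1] 36.49 z 0.10204301500072055
[[-95.0, 727.0], [549.0, -145.0], [725.0, -15.0], [81.0, 857.0]]
side1 0.072 0.0785 838 [272.  353.3] [ 190.3 1030.1] 34.07 z 0.07829777440466924
[[-95.0, 727.0], [482.0, -127.0], [639.0, -20.0], [62.0, 833.0]]
side1 0.066 0.072 293 [305.6 370.8] [ 103.4 1067.2] 53.94 z 0.07491286703512912
[[-156.0, 643.0], [707.0, 15.0], [767.0, 99.0], [-95.0, 727.0]]
side1 0.079 0.087 84 [591.4 174.7] [101.6  14.6] 1.96 z 0.08238588311510156
[[540.0, 180.0], [541.0, 166.0], [642.0, 169.0], [642.0, 184.0]]
```

View pics/crop1.png

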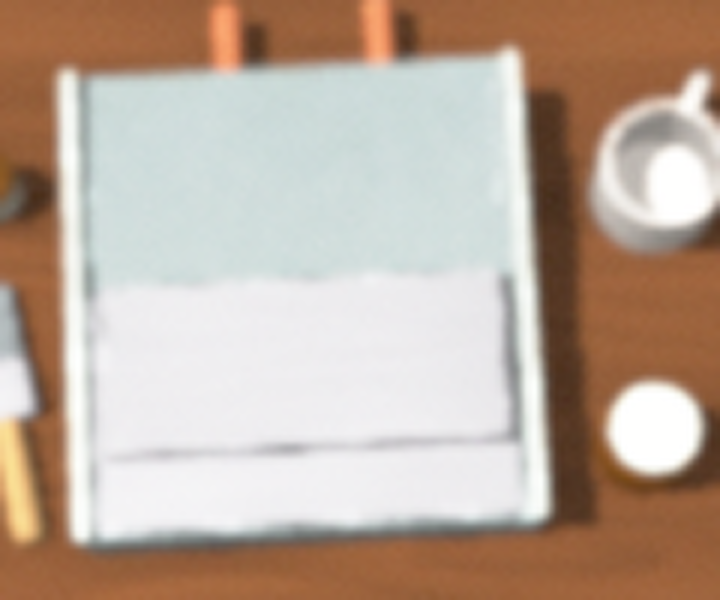

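Run:
```python
from h import *
c=load('top1')
g=lambda x,y,z: world(c,205+(x+.5)/6-.5,125+(y+.5)/6-.5,z)
p={k:g(*a,.083) for k,a in dict(FL=(58,72),FR=(522,50),NR=(550,520),NL=(72,543)).items()}
for k in p: print(k,p[k])
print('sizes',*(np.linalg.norm(p[a]-p[b]) for a,b in('FL FR'.split(),'NL NR'.split(),'FL NL'.split(),'FR NR'.split())))
ce=sum(p.values())/4; print(ce)
x=(p['FL']-p['NL']+p['FR']-p['NR'])[:2]; y=(p['FL']-p['FR']+p['NL']-p['NR'])[:2]
print('yaw',np.arctan2(x[1],x[0]),np.arctan2(-y[0],y[1]))
for a in((110,455),(515,439)): print('step',g(*a,.0865), g(*a,.0755))
for a in((97,290),(508,270)): print('back edge',g(*a,.0975))
s=ctrl.get_state()
from scipy.spatial.transform import Rotation as R
print(R.from_quat(s['tcp_rot']).as_matrix().round(3))
c=snap('wrist','w1');print(c['mount'].round(3),c['fx'])
```

```text
FL [0.74727731 0.18982564 0.083     ]
FR [ 0.76048168 -0.10662407  0.083     ]
NR [ 0.45826286 -0.11952177  0.083     ]
NL [0.4444846  0.17487918 0.083     ]
sizes 0.29674363513127255 0.2947231921448242 0.3031613831018903 0.3024939070510145
[0.60262661 0.03463975 0.083     ]
yaw 0.0459900708681498 0.04563570300225593
step [0.49877937 0.15196971 0.0865    ] [0.50053658 0.15316476 0.0755    ]
step [ 0.50824988 -0.09848091  0.0865    ] [ 0.51007873 -0.09918033  0.0755    ]
back edge [0.60094415 0.16062671 0.0975    ]
back edge [ 0.61284118 -0.09490014  0.0975    ]
[[-0.953 -0.     0.302]
 [-0.302  0.002 -0.953]
 [-0.    -1.    -0.002]]
[[-0.001 -0.945 -0.327 -0.086]
 [-0.     0.327 -0.945 -0.142]
 [ 1.    -0.001 -0.001 -0.   ]
 [ 0.     0.     0.     1.   ]] 338.5046745850612
```

```bash
cat >> h.py <<'E'
from scipy.spatial.transform import Rotation as R
BX=np.array([0.603,0.035]); YAW=0.046
def b2w(x,y):
    c,s=np.cos(YAW),np.sin(YAW); return BX+np.array([c*x-s*y,s*x+c*y])
def plan(pts,zyaw=0.046):
    """pts: list of world xyz; tool down, tool z heading zyaw"""
    s=ctrl.get_state(); p=s['eef_pos']; r=R.from_quat(s['tcp_rot'])
    z=np.array([np.cos(zyaw),np.sin(zyaw),0]); y=np.array([0,0,-1.]); x=np.cross(y,z)
    t=R.from_matrix(np.stack([x,y,z],1)); w=(r.inv()*t).as_rotvec()
    print('t',s['time'],'p',p.round(4),'F',s['contact_force'].round(1),'turn',w.round(3))
    for q in pts: print(np.round(q,3),'->',r.inv().apply(np.array(q)-p).round(4).tolist())
E
python3 - <<'E'
from h import *
plan([(.5,-.3,.2)])
E
```

```text
t 0.15 p [ 0.2038 -0.643   0.2302] F [-0.1 -0.5 -0.2] turn [ 1.00e-03 -1.31e+00 -1.00e-03]
[ 0.5 -0.3  0.2] -> [-0.3859, 0.0308, -0.2374]
```

View pics/w1.png

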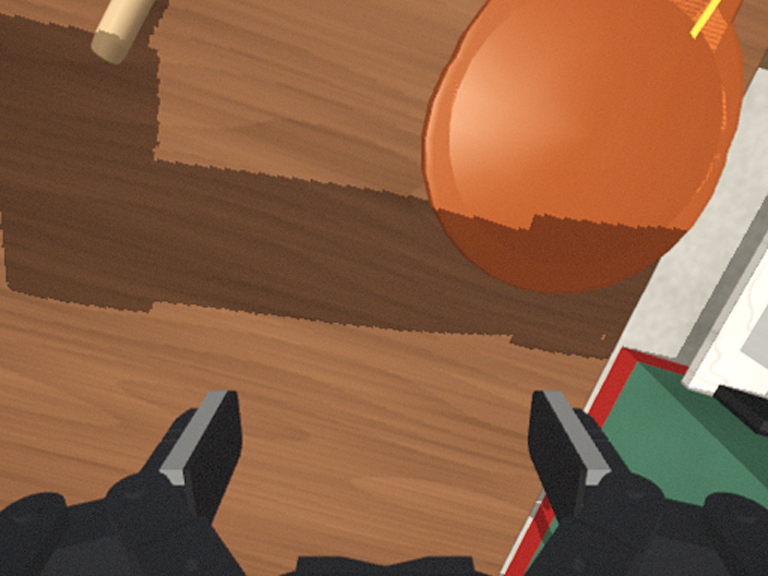

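The wrist view shows the open fingers over the bench with nothing of the task in it. I'll go to the via point.

Request:
jog_arm --deltas '[[[0, -0.12, 0], [-0.039, 0.003, -0.024], 0], [[0, -0.24, 0], [-0.077, 0.006, -0.047], 0], [[0, -0.36, 0], [-0.116, 0.009, -0.071], 0], [[0, -0.48, 0], [-0.154, 0.012, -0.095], 0], [[0, -0.6, 0], [-0.193, 0.015, -0.119], 0], [[0, -0.72, 0], [-0.232, 0.018, -0.142], 0], [[0, -0.84, 0], [-0.27, 0.021, -0.166], 0], [[0, -0.96, 0], [-0.309, 0.025, -0.19], 0], [[0, -1.08, 0], [-0.347, 0.028, -0.214], 0], [[0, -1.2, 0], [-0.386, 0.031, -0.237], 0]]'

```text
time: 0.98
eef_pos: [0.4761, -0.3267, 0.2019]
tcp_rot: [-0.485, 0.515, -0.514, 0.486]
contact_force: [0.9, -0.0, 0.4]
opening: 0.001
```

Run:
```python
from h import *
plan([(*b2w(-.138,-.01),.16)])
```

```text
t 0.9833 p [ 0.4761 -0.3267  0.2019] F [ 0.9 -0.   0.4] turn [ 0.001 -0.104 -0.002]
[0.466 0.019 0.16 ] -> [-0.3441, 0.0427, -0.0306]
```

Request:
jog_arm --deltas '[[[0, -0.1, 0], [-0.04, 0, -0.003], 0], [[0, -0.1, 0], [-0.08, 0, -0.007], 0], [[0, -0.1, 0], [-0.12, 0, -0.01], 0], [[0, -0.1, 0], [-0.16, 0, -0.014], 0], [[0, -0.1, 0], [-0.2, 0.01, -0.018], 0], [[0, -0.1, 0], [-0.24, 0.02, -0.021], 0], [[0, -0.1, 0], [-0.28, 0.03, -0.025], 0], [[0, -0.1, 0], [-0.32, 0.04, -0.028], 0], [[0, -0.104, 0], [-0.344, 0.043, -0.031], 0], [[0, -0.104, 0], [-0.344, 0.043, -0.031], 0]]'

```text
time: 1.82
eef_pos: [0.4632, 0.0226, 0.1579]
tcp_rot: [-0.513, 0.489, -0.485, 0.513]
contact_force: [-0.5, -0.4, -0.5]
opening: -0.005
```

Run:
```python
from h import *
c=snap('side','side2'); im=c['pixels'][120:300,140:380]
cv2.imwrite('pics/s2c.png',cv2.resize(im,None,fx=3.2,fy=3.2,interpolation=cv2.INTER_CUBIC))
plan([(*b2w(-.138,-.01),.082),(*b2w(-.12,-.01),.082)])
```

```text
t 1.8667 p [0.4641 0.0207 0.1588] F [0.  0.2 0.1] turn [ 0.002  0.004 -0.003]
[0.466 0.019 0.082] -> [0.0023, 0.0768, 0.0016]
[0.484 0.019 0.082] -> [0.0023, 0.0767, 0.0196]
```

View pics/s2c.png

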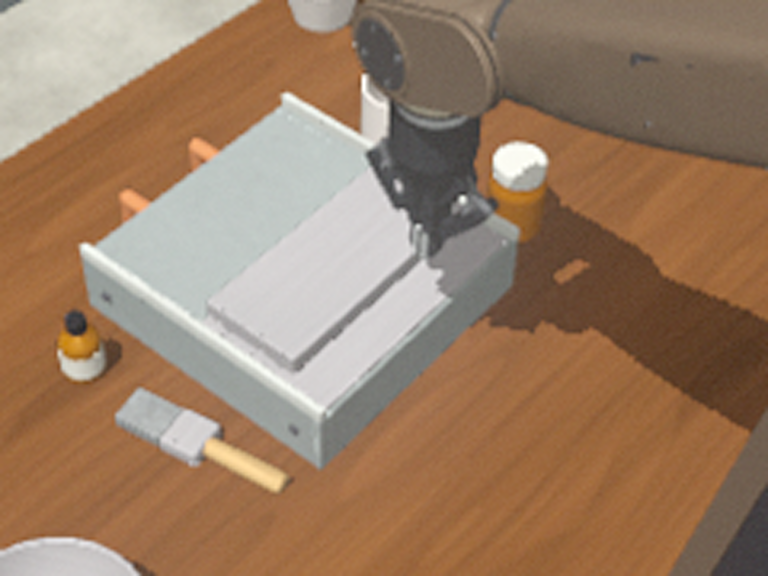

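The shut fingers are at about (418,245), above the ledge in front of the step. I'll descend to z = 0.083.

Request:
jog_arm --deltas '[[[0, 0, 0], [0, 0.03, 0], 0], [[0, 0, 0], [0.001, 0.055, 0.001], 0], [[0, 0, 0], [0.002, 0.07, 0.002], 0], [[0, 0, 0], [0.002, 0.076, 0.002], 0], [[0, 0, 0], [0.002, 0.076, 0.002], 0], [[0, 0, 0], [0.002, 0.076, 0.002], 0]]'

```text
time: 2.37
eef_pos: [0.4666, 0.0182, 0.0833]
tcp_rot: [-0.512, 0.489, -0.487, 0.512]
contact_force: [-0.4, -0.4, 1.0]
opening: 0.005
```

Run:
```python
from h import *
plan([(*b2w(-.10,-.01),.083),(*b2w(0.03,-.01),.083)])
```

```text
t 2.3667 p [0.4666 0.0182 0.0833] F [-0.4 -0.4  1. ] turn [ 0.002  0.003 -0.002]
[0.504 0.02  0.083] -> [-0.0004, 0.0003, 0.037]
[0.633 0.026 0.083] -> [-0.0, 0.0001, 0.167]
```

Request:
jog_arm --deltas '[[[0, 0, 0], [0, 0, 0.01], 0], [[0, 0, 0], [0, 0, 0.02], 0], [[0, 0, 0], [0, 0, 0.03], 0], [[0, 0, 0], [0, 0, 0.04], 0], [[0, 0, 0], [0, 0, 0.052], 0], [[0, 0, 0], [0, 0, 0.064], 0], [[0, 0, 0], [0, 0, 0.076], 0], [[0, 0, 0], [0, 0, 0.088], 0], [[0, 0, 0], [0, 0, 0.1], 0]]'

```text
time: 3.12
eef_pos: [0.5675, 0.0232, 0.0834]
tcp_rot: [0.512, -0.489, 0.486, -0.512]
contact_force: [-3.8, -0.9, 1.5]
opening: -0.004
```

Run:
```python
from h import *
plan([(*b2w(0.028,-.01),.083)])
```

```text
t 3.1167 p [0.5675 0.0232 0.0834] F [-3.8 -0.9  1.5] turn [ 0.003  0.004 -0.002]
[0.631 0.026 0.083] -> [0.0, 0.0003, 0.064]
```

Request:
jog_arm --deltas '[[[0, 0, 0], [0, 0, 0.012], 0], [[0, 0, 0], [0, 0, 0.022], 0], [[0, 0, 0], [0, 0, 0.032], 0], [[0, 0, 0], [0, 0, 0.042], 0], [[0, 0, 0], [0, 0, 0.05], 0], [[0, 0, 0], [0, 0, 0.055], 0], [[0, 0, 0], [0, 0, 0.058], 0], [[0, 0, 0], [0, 0, 0.06], 0]]'

```text
time: 3.78
eef_pos: [0.6271, 0.0262, 0.0831]
tcp_rot: [0.513, -0.489, 0.486, -0.511]
contact_force: [-8.1, -0.6, 6.1]
opening: -0.002
```

Request:
jog_arm --deltas '[[[0, 0, 0], [0, 0, 0.002], 0], [[0, 0, 0], [0, 0, 0.004], 0]]'

```text
time: 3.95
eef_pos: [0.6272, 0.0262, 0.0832]
tcp_rot: [0.517, -0.492, 0.482, -0.509]
contact_force: [-18.1, -2.3, 14.0]
opening: 0.002
```

Cover stopped: the force rose to 18 N with no further travel. I'll back off, lift and look.

Request:
jog_arm --deltas '[[[0, 0, 0], [0, 0, -0.02], 0], [[0, 0, 0], [0, -0.02, -0.04], 0], [[0, 0, 0], [0, -0.05, -0.06], 0], [[0, 0, 0], [0, -0.085, -0.075], 0], [[0, 0, 0], [0, -0.12, -0.09], 0], [[0, 0, 0], [0, -0.15, -0.1], 0], [[0, 0, 0], [0, -0.15, -0.1], 0]]'

```text
time: 4.53
eef_pos: [0.533, 0.0206, 0.2434]
tcp_rot: [0.513, -0.487, 0.487, -0.512]
contact_force: [1.0, 0.9, -0.1]
opening: -0.0
```

Run:
```python
from h import *
c=snap('wrist','w2'); snap('top','top2')
s=c['state'];T=np.eye(4);T[:3,:3]=R.from_quat(s['tcp_rot']).as_matrix();T[:3,3]=s['eef_pos'];c['T']=T@c['mount']
pickle.dump(c,open('pics/w2.pkl','wb'));print(T.round(3))
```

```text
[[ 0.051 -0.002  0.999  0.533]
 [-0.999 -0.001  0.051  0.021]
 [ 0.001 -1.    -0.002  0.243]
 [ 0.     0.     0.     1.   ]]
```

View pics/w2.png

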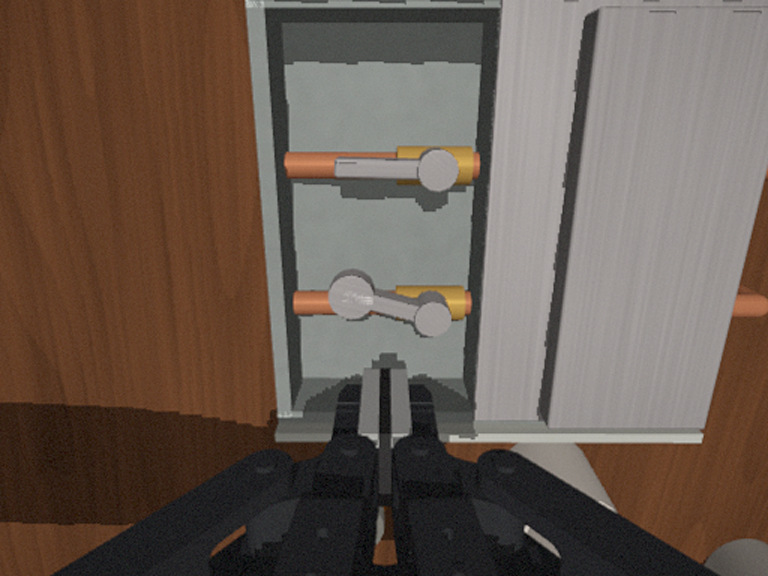

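View pics/top2.png

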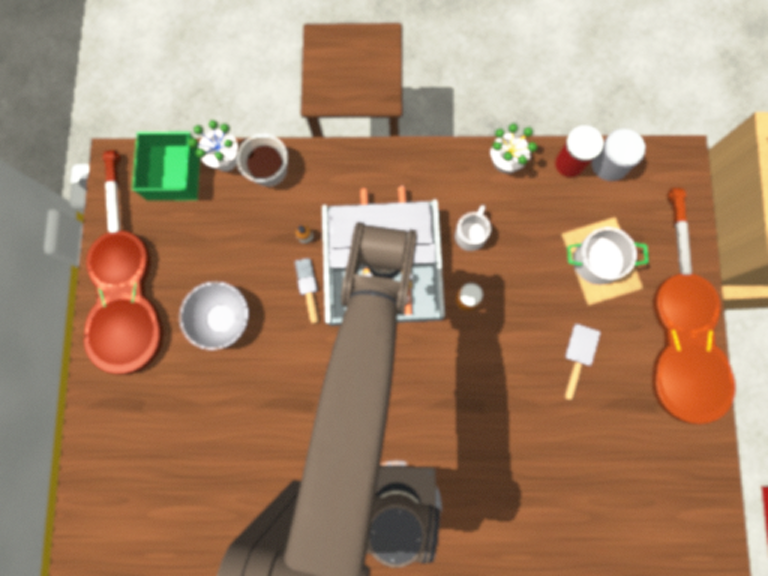

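The wrist view has +x to the right and +y up. The disc handle has its hub at (433,318) and disc at (351,297), so it is the right-hand (y = −60) valve. The plain handle runs from hub (438,170) to its end at (335,167). The cover is back.

Run:
```python
from h import *
c=load('w2')
g=lambda x,y,z: world(c,(x+.5)/1.5-.5,(y+.5)/1.5-.5,z)
h=g(433,318,.064);d=g(351,297,.062);ph=g(438,170,.064);pe=g(336,168,.062)
st=[g(548,425,.0755),g(583,30,.0755)]
def w2b(p):
    q=p[:2]-BX;cc,s=np.cos(YAW),np.sin(YAW);return np.round([cc*q[0]+s*q[1],-s*q[0]+cc*q[1]],4)
for n,p in dict(hub=h,disc=d,plainhub=ph,plainend=pe,st0=st[0],st1=st[1],wallNR=g(285,415,.07),wallNL=g(262,5,.07)).items(): print(n,p.round(4),w2b(p))
print(np.linalg.norm(h-d),np.linalg.norm(ph-pe))
for a,b in((h,d),(ph,pe)):
    v=w2b(b)-w2b(a); print('angle',np.arctan2(v[1],-v[0]))
print('ph-h',w2b(ph)-w2b(h))
```

```text
hub [ 0.5699 -0.0245  0.064 ] [-0.0358 -0.0579]
disc [ 0.5134 -0.0129  0.062 ] [-0.0917 -0.0437]
plainhub [0.5648 0.0744 0.064 ] [-0.0364  0.0411]
plainend [0.5015 0.0721 0.062 ] [-0.0997  0.0417]
st0 [ 0.657  -0.0974  0.0755] [ 0.0479 -0.1348]
st1 [0.6365 0.1545 0.0755] [0.0389 0.1178]
wallNR [ 0.4691 -0.1027  0.07  ] [-0.1401 -0.1314]
wallNL [0.4597 0.1585 0.07  ] [-0.1374  0.13  ]
0.05772351969206449 0.06336507469674395
angle 0.24876333807584036
angle 0.009478389129862354
ph-h [-0.0006  0.099 ]
```

```bash
cat >> h.py <<'E'
SP=np.array([0.568,-0.0255])
def rel(x,y):
    c,s=np.cos(YAW),np.sin(YAW); return SP+np.array([c*x-s*y,s*x+c*y])/1000.
def fc(th,a=14.5,b=11,r=50,off=14):
    u=np.array([-np.cos(th),np.sin(th)]);n=np.array([np.sin(th),np.cos(th)])
    return r*u-off*n-np.array([a,b])
E
python3 - <<'E'
from h import *
e=rel(-62,-34)
plan([(*e,.16),(*e,.046)])
E
```

```text
t 4.6333 p [0.5313 0.0209 0.2372] F [-0.1 -0.5 -0.2] turn [ 0.011  0.005 -0.001]
[ 0.508 -0.062  0.16 ] -> [0.082, 0.0774, -0.0269]
[ 0.508 -0.062  0.046] -> [0.0822, 0.1914, -0.0257]
```

Request:
jog_arm --deltas '[[[0.005, 0, 0], [0.04, 0, -0.013], 0], [[0.011, 0.005, 0], [0.082, 0.02, -0.027], 0], [[0.011, 0.005, 0], [0.082, 0.05, -0.027], 0], [[0.011, 0.005, 0], [0.082, 0.08, -0.027], 0], [[0.011, 0.005, 0], [0.082, 0.11, -0.027], 0], [[0.011, 0.005, 0], [0.082, 0.12, -0.026], 0], [[0.011, 0.005, 0], [0.082, 0.12, -0.026], 0]]'

```text
time: 5.22
eef_pos: [0.5051, -0.0613, 0.1125]
tcp_rot: [0.512, -0.492, 0.485, -0.51]
contact_force: [-0.2, 0.7, -0.1]
opening: 0.0
```

Run:
```python
from h import *
snap('wrist','w3')
e=rel(-62,-34)
plan([(*e,.046)])
```

```text
t 5.2667 p [ 0.507  -0.0617  0.1153] F [-0.1  0.6 -0.7] turn [ 0.004 -0.    -0.003]
[ 0.508 -0.062  0.046] -> [0.0008, 0.0693, 0.0009]
```

View pics/w3.png

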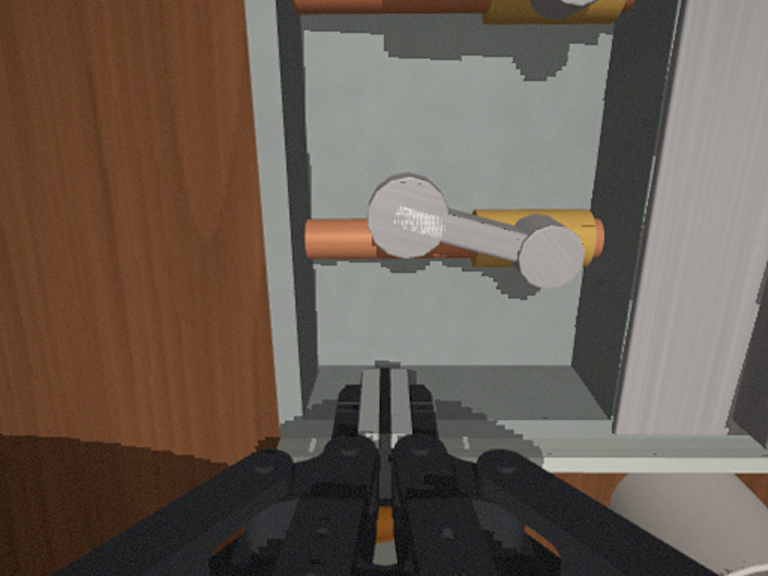

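The fingers, at (385,370), are clear of the disc at (408,215) on its right side, inside the well walls. I'll descend.

Request:
jog_arm --deltas '[[[0, 0, 0], [0, 0.025, 0], 0], [[0, 0, 0], [0.001, 0.045, 0.001], 0], [[0, 0, 0], [0.001, 0.06, 0.001], 0], [[0, 0, 0], [0.001, 0.069, 0.001], 0], [[0, 0, 0], [0.001, 0.069, 0.001], 0], [[0, 0, 0], [0.001, 0.069, 0.001], 0]]'

```text
time: 5.77
eef_pos: [0.5089, -0.0626, 0.0475]
tcp_rot: [0.512, -0.49, 0.487, -0.511]
contact_force: [-0.1, 0.2, 0.9]
opening: -0.001
```

Run:
```python
from h import *
print(fc(.25),fc(1.57))
plan([(*rel(*fc(t)),.046) for t in np.r_[.25:1.6:.11]]+[(*rel(*(fc(1.571)+[k,0])),.046) for k in (2,5,8)])
```

```text
[-66.40927652 -12.19457594] [-28.5398119   38.98883557]
t 5.7667 p [ 0.5089 -0.0626  0.0475] F [-0.1  0.2  0.9] turn [ 0.003  0.    -0.002]
[ 0.502 -0.041  0.046] -> [-0.0222, 0.0015, -0.0056]
[ 0.502 -0.035  0.046] -> [-0.0279, 0.0015, -0.0054]
[ 0.503 -0.029  0.046] -> [-0.0335, 0.0015, -0.0046]
[ 0.504 -0.024  0.046] -> [-0.0391, 0.0015, -0.0032]
[ 0.506 -0.018  0.046] -> [-0.0444, 0.0016, -0.0012]
[ 0.508 -0.013  0.046] -> [-0.0495, 0.0016, 0.0014]
[ 0.511 -0.008  0.046] -> [-0.0542, 0.0016, 0.0046]
[ 0.514 -0.004  0.046] -> [-0.0586, 0.0016, 0.0082]
[0.518 0.    0.046] -> [-0.0626, 0.0016, 0.0123]
[0.523 0.004 0.046] -> [-0.0661, 0.0016, 0.0168]
[0.527 0.007 0.046] -> [-0.0691, 0.0016, 0.0217]
[0.532 0.01  0.046] -> [-0.0715, 0.0015, 0.0269]
[0.538 0.012 0.046] -> [-0.0733, 0.0015, 0.0323]
[0.54  0.012 0.046] -> [-0.0734, 0.0015, 0.0343]
[0.543 0.012 0.046] -> [-0.0734, 0.0015, 0.0373]
[0.546 0.013 0.046] -> [-0.0734, 0.0015, 0.0403]
```

Request:
jog_arm --deltas '[[[0, 0, 0], [-0.012, 0.001, -0.003], 0], [[0, 0, 0], [-0.022, 0.001, -0.005], 0], [[0, 0, 0], [-0.028, 0.001, -0.005], 0], [[0, 0, 0], [-0.034, 0.001, -0.005], 0], [[0, 0, 0], [-0.039, 0.001, -0.003], 0], [[0, 0, 0], [-0.044, 0.001, -0.001], 0], [[0, 0, 0], [-0.05, 0.001, 0.001], 0]]'

```text
time: 6.35
eef_pos: [0.5077, -0.0123, 0.0467]
tcp_rot: [0.512, -0.489, 0.487, -0.511]
contact_force: [-0.2, -3.1, 0.2]
opening: -0.001
```

Run:
```python
from h import *
snap('wrist','w4')
plan([(*rel(*fc(t)),.046) for t in np.r_[.8:1.6:.11]]+[(*rel(*(fc(1.571)+[k,0])),.046) for k in (2,5,8)])
```

```text
t 6.4 p [ 0.5079 -0.0114  0.0466] F [-0.  -1.7  0.8] turn [ 0.002  0.001 -0.003]
[ 0.508 -0.013  0.046] -> [0.0017, 0.0006, -0.0]
[ 0.511 -0.008  0.046] -> [-0.0031, 0.0006, 0.0031]
[ 0.514 -0.004  0.046] -> [-0.0075, 0.0006, 0.0067]
[0.518 0.    0.046] -> [-0.0114, 0.0006, 0.0109]
[0.523 0.004 0.046] -> [-0.0149, 0.0006, 0.0154]
[0.527 0.007 0.046] -> [-0.0179, 0.0006, 0.0202]
[0.532 0.01  0.046] -> [-0.0203, 0.0006, 0.0254]
[0.538 0.012 0.046] -> [-0.0221, 0.0006, 0.0308]
[0.54  0.012 0.046] -> [-0.0222, 0.0006, 0.0329]
[0.543 0.012 0.046] -> [-0.0222, 0.0006, 0.0359]
[0.546 0.013 0.046] -> [-0.0222, 0.0006, 0.0389]
```

View pics/w4.png

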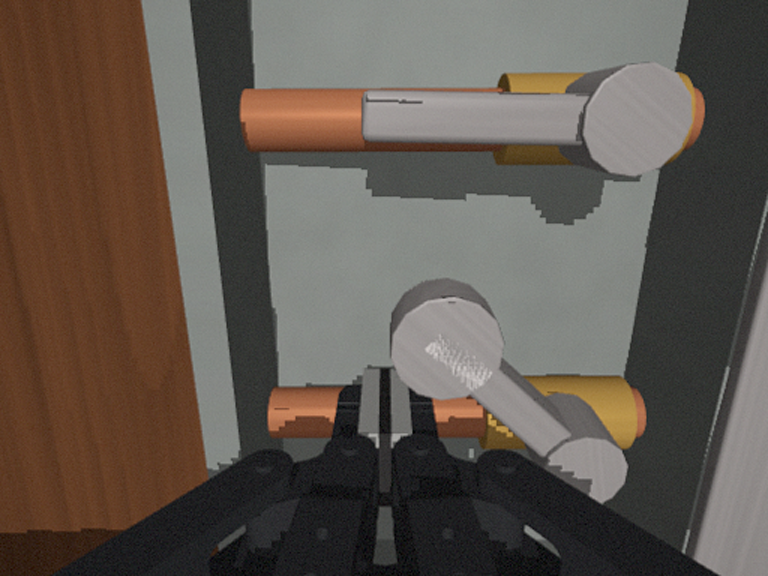

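The handle is turning: the disc at (447,340) is about 45° from its hub at (588,465), and the fingers are behind it. The plain handle has not moved. Continuing.

Request:
jog_arm --deltas '[[[0, 0, 0], [-0.003, 0.001, 0.003], 0], [[0, 0, 0], [-0.008, 0.001, 0.007], 0], [[0, 0, 0], [-0.011, 0.001, 0.011], 0], [[0, 0, 0], [-0.015, 0.001, 0.015], 0], [[0, 0, 0], [-0.018, 0.001, 0.02], 0], [[0, 0, 0], [-0.02, 0.001, 0.025], 0], [[0, 0, 0], [-0.022, 0.001, 0.029], 0]]'

```text
time: 6.98
eef_pos: [0.5359, 0.0124, 0.0452]
tcp_rot: [0.512, -0.49, 0.487, -0.511]
contact_force: [-2.7, -2.5, -0.4]
opening: -0.004
```

Run:
```python
from h import *
snap('wrist','w5')
plan([(*rel(*(fc(1.571)+[k,0])),.046) for k in (0,2,5,8)])
```

```text
t 7.0333 p [0.5367 0.0125 0.0454] F [-1.3 -1.1 -1.7] turn [ 0.002  0.001 -0.003]
[0.538 0.012 0.046] -> [0.0004, -0.0006, 0.001]
[0.54  0.012 0.046] -> [0.0004, -0.0006, 0.003]
[0.543 0.012 0.046] -> [0.0004, -0.0006, 0.006]
[0.546 0.013 0.046] -> [0.0004, -0.0006, 0.009]
```

View pics/w5.png

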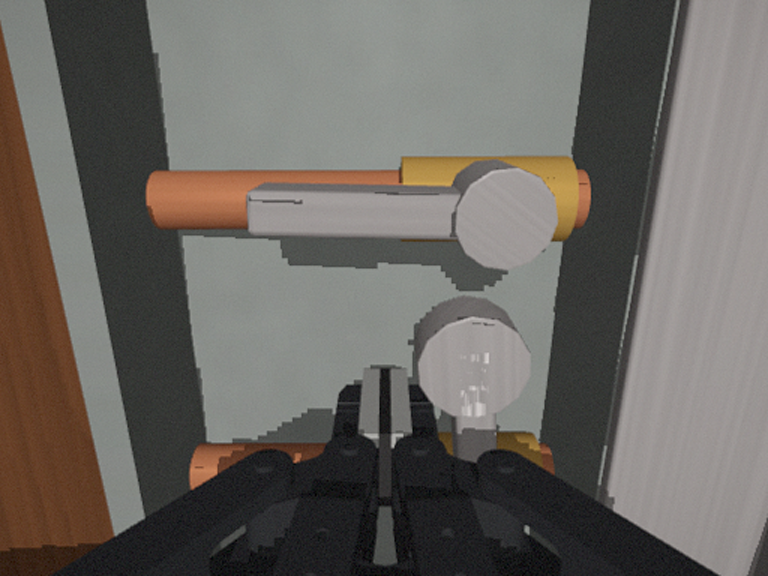

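The handle is nearly at +y, with the disc at (473,365). The fingers are beside it, and I'll press on in +x to the stop.

Request:
jog_arm --deltas '[[[0, 0, 0], [0.001, 0, 0.003], 0], [[0, 0, 0], [0.001, 0, 0.006], 0], [[0, 0, 0], [0.001, 0, 0.009], 0]]'

```text
time: 7.28
eef_pos: [0.5435, 0.0115, 0.0445]
tcp_rot: [0.514, -0.491, 0.485, -0.51]
contact_force: [-11.6, -6.0, 3.5]
opening: 0.003
```

Request:
jog_arm --deltas '[[[0, 0, 0], [0, 0, 0.003], 0], [[0, 0, 0], [0, 0, 0.005], 0]]'

```text
time: 7.45
eef_pos: [0.5453, 0.0103, 0.0436]
tcp_rot: [0.517, -0.492, 0.482, -0.507]
contact_force: [-12.5, -9.6, 3.6]
opening: -0.001
```

Request:
jog_arm --deltas '[[[0, 0, 0], [0.003, 0, -0.01], 0], [[0, 0, 0], [0.005, 0, -0.025], 0], [[0, 0, 0], [0.005, -0.03, -0.025], 0], [[0, 0, 0], [0.005, -0.07, -0.025], 0], [[0, 0, 0], [0.005, -0.11, -0.025], 0], [[0, 0, 0], [0.005, -0.15, -0.025], 0], [[0, 0, 0], [0.005, -0.19, -0.025], 0], [[0, 0, 0], [0.005, -0.19, -0.025], 0]]'

```text
time: 8.12
eef_pos: [0.5304, 0.0035, 0.2455]
tcp_rot: [0.513, -0.486, 0.489, -0.512]
contact_force: [0.6, -0.6, 1.2]
opening: 0.0
```

Run:
```python
from h import *
c=snap('wrist','w6')
s=c['state'];T=np.eye(4);T[:3,:3]=R.from_quat(s['tcp_rot']).as_matrix();T[:3,3]=s['eef_pos'];c['T']=T@c['mount']
pickle.dump(c,open('pics/w6.pkl','wb'));print(s['time'],s['eef_pos'],s['dq'].round(3))
```

```text
8.1167 [0.53040385 0.003464   0.24550837] [-0.001  0.055  0.087 -0.002 -0.084  0.001]
```

View pics/w6.png

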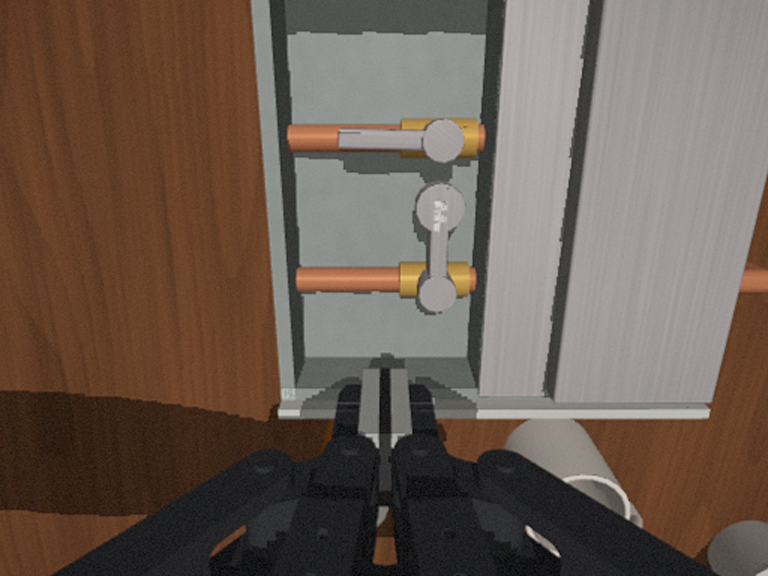

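Run:
```python
from h import *
c=load('w6')
g=lambda x,y,z: world(c,(x+.5)/1.5-.5,(y+.5)/1.5-.5,z)[:2]
im=c['pixels'][80:215,180:345];cv2.imwrite('pics/c6.png',cv2.resize(im,None,fx=4.4,fy=4.4,interpolation=cv2.INTER_CUBIC))
h=g(437,293,.064);d=g(440,208,.062);ph=g(443,141,.064);pe=g(339,139,.062)
s=ph-h; yaw=np.arctan2(-s[0],s[1])
print('yaw from spindles',yaw,h,ph)
for a,b in((h,d),(ph,pe)):
    v=b-a; print(np.linalg.norm(v),[np.pi-((np.arctan2(v[1],v[0])-y)%(2*np.pi)) for y in(yaw,YAW)])
```

```text
yaw from spindles 0.047355133023169585 [ 0.56939766 -0.02479735] [0.56472098 0.07388635]
0.057305248224266594 [np.float64(1.5707514827398952), np.float64(1.5693963497167256)]
0.0637686176481485 [np.float64(0.013957777053202225), np.float64(0.01260264403003264)]
```

View pics/c6.png

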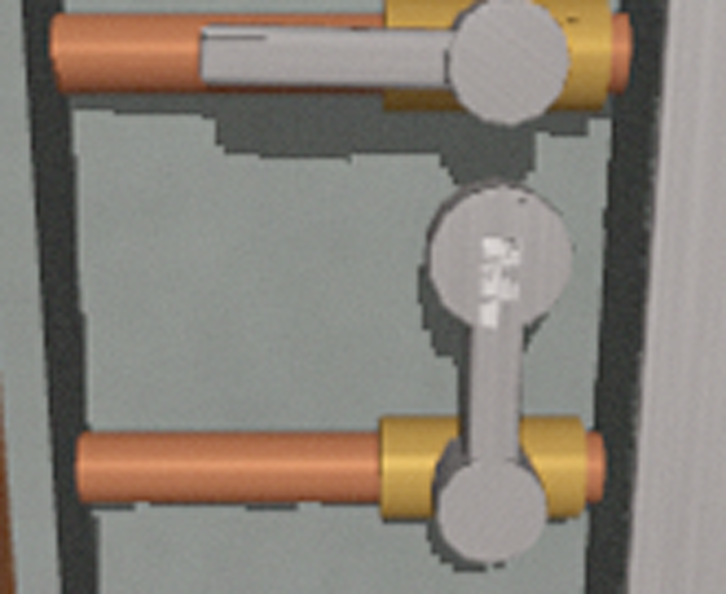

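Run:
```python
from h import *
c=snap('side','side9'); s=ctrl.get_state(); print(s['time'],s['eef_pos'],s['contact_force'],abs(s['dq']).max())
```

```text
8.2167 [0.52680524 0.00399691 0.23770134] [-1.27938865  0.45041956 -0.30851181] 0.07652560139208173
```

View pics/side9.png

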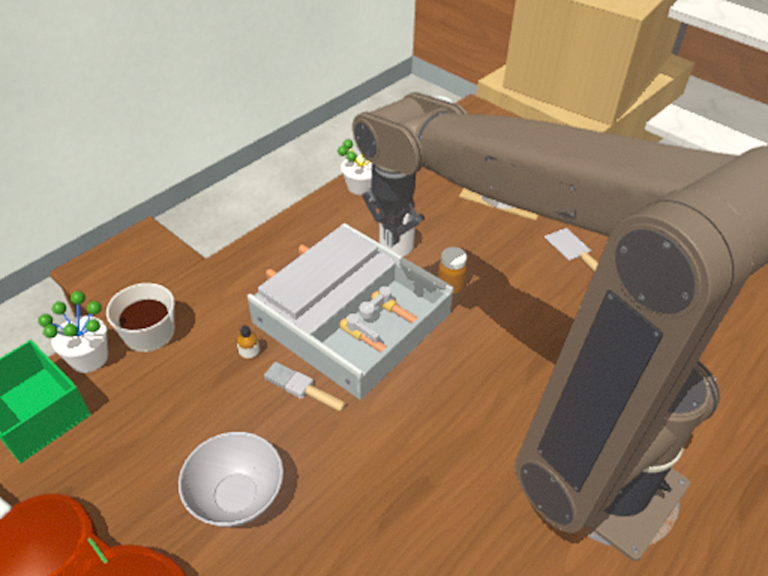

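The side view shows the cover fully back, the disc handle turned across, and the brush, bottle, bowl, jar and mug where they were. The gripper is well clear, so I'll hand in.

```bash
python3 -c "
from plant import ctrl
print(ctrl.sign_off())"
```

```text
the job is handed in; nothing more can be done
None
```

The varnish feed is shut off: the cover is fully back and the disc handle is turned to its stop. I handed the job in at about 8.2 s; sign-off gave no verdict.

- **Cover:** I pushed the step back until it stopped moving and the force rose to 18 N. The camera put the step about 43 mm past the box centre. The stop is at 40 mm, and my box position is good to 3–4 mm.
- **Disc handle:** I pushed it clockwise until the force reached about 15 N; turning it only needs 2 to 3 N. After backing off I measured its angle at 1.57 rad, which is fully shut.
- **Plain handle:** It read about 0.01 rad both before and after, so it stayed open.
- **Surroundings:** In the last side view the jar, small bottle, brush and bowl stand where they were, and the scraper looks unmoved. The mug was partly behind the gripper, but nothing touched it. The fingers finished about 0.24 m above the bench, touching nothing.

No check failed.

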